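# Lock the heat sink in its wedge jig

### The job

Two wedge-lock assembly jigs stand on the bench and only one of them holds a heat sink. On that jig, slide the red-topped thumb wedge thin end first, until its ramp has driven the sliding bar against the heat sink and jammed it fast, then let go; leave the wedge of the empty jig where it is.

Things in the scene. Friction and masses are not known exactly. Their poses are not given: they have to be found in the camera images.
- thumb (a point): Red upright thumb post, 20 mm diameter, on the thick end of the brass wedge of the loaded jig. Point on its axis, 60 mm above the table; post top 78 mm, foot 36 mm above the table. Nothing within 60 mm of it is taller than 39 mm. +y = locking direction, thin end leading (world +y within 17 degrees), z up. Wedge slides in a guide along y only; grip the post at any yaw, or push it.
- jig_wedge (a joint): Travel of that wedge along its +y, m: 0 loosest, 0.060 end of its guide. Starts at 0 to 0.012, all loose; about 4 N of friction. It meets the bar's roller and drives the bar; from 0.042 the bar jams on the heat sink and the push needed climbs by about 1 N per mm. 0.048 to 0.060, or a final push of about 15 N, is well locked. It stays where it is left.
- jig_bar: Sliding bar of the loaded jig: steel shank, stiffly sprung orange nose 64 mm wide and 18 mm high (9 N per mm), brass roller at its rear for the wedge's ramp. Origin mid-width at the nose's pressing face (nose unpressed), 20 mm above the table; -x points towards the heat sink (robot side), y along the wedge's travel. Slides along x only; starts 3 to 5 mm in, presses from 9 mm in.
- heat_sink: Loose finned aluminium heat sink 80 x 90 x 38 mm, about 0.35 kg, lying in the loaded jig between two fixed end stops (robot side) and the bar's orange nose with up to 3 mm of play. Origin at the centre of its underside, 20 mm above the table.
- spare_thumb (a point): The same red thumb post, 20 mm diameter, point 60 mm above the table, on the wedge of the second, identical but empty jig. To be left where it is.
Mind the look-alikes: they are no part of the job. What is shaped like the heat_sink but blue or yellow is not meant.

How it is judged:
At the end, for the whole second after the job is handed in: The loaded jig's wedge is more than 40 mm in, the released bar presses the heat sink with more than 4 N, bar and heat sink are at rest, the heat sink is flat within 0.1 rad, and the empty jig's wedge is within 15 mm of its start (contact force between jig_bar and heat_sink above 4 N and value of joint jig_wedge above 0.04 m and linear speed of jig_bar below 0.01 m/s and linear speed of heat_sink below 0.02 m/s and angle between heat_sink's own z axis and vertical below 0.1 rad and distance of spare_thumb from where it was at the start of the episode below 0.015 m); the robot touches nothing.
It fails at once if the empty jig's wedge is moved by more than 15 mm (distance of spare_thumb from where it was at the start of the episode above 0.015 m).
It also fails if it takes over 32 s, if anything falls off the work surface, if the arm or the gripper's body presses on something with over 40 N, if the wrist force passes 120 N, or if a joint passes its speed limit or range.

### The arm

A 6-joint arm with a two-finger parallel gripper is mounted at the origin on the work surface. World frame = base frame: x ahead of the robot, y to its left, z up, the work surface at z = 0. Lengths are in m, angles in rad, forces in N, time in s.
With the tool pointing down it reaches from about 0.25 to 0.725 m from the base axis. Payload 4 kg.
Tool frame: the origin (TCP) lies at the very end of the fingers, on their centre line; the grasp point (between the pads) lies 19 mm behind it; z points along the fingers, y is the line along which they close (so a half turn about z gives the same grasp; the last joint's range is limited). The gripper opens to 85 mm and grips with 20 to 120 N. Pads are 22 mm wide; open, the fingers measure 114 mm over their backs; the gripper's body (76 mm by 85 mm) begins 54 mm behind the grasp point. The pads swing forward as they close: fully open they stand 13 mm farther back than shut.
Start: joints at [1.113, 0.241, 0.005, 1.335, 0, 1.571], TCP at [0.221, 0.449, 0.231] pointing down, gripper open.
Joint ranges: [-2.72, 2.72], [-1.05, 1.87], [-1.09, 1.28], [-1.99, 2.15], [-1.42, 1.44], [-3.14, 3.14]. Speed limits (rad/s): [2.79, 2.79, 3.14, 3.14, 3.14, 3.14].

### API

Orientations are given as a unit quaternion [x, y, z, w].
In Python, from workcell import bot, vision, workorder gives the robot as it stands.
- The arm moves only by the shell command python3 -m creep 'ROWS' [OPENING]. ROWS is JSON, a list of rows, each a list of 2 entries, a list of its own where there are three numbers: the shift along the tool's x, y, z in mm, then the turn, a rotation vector about the tool's x, y, z in rad. In form: [[[dx, dy, dz], [wx, wy, wz]], ...]. A call has 1 to 12 rows; each row shifts and turns the commanded pose from where the row before left it, along the tool's axes as they then stand; what a row does not reach is not made up. A row lasts 1/8 s, in which the tool goes at most 62.5 mm and 10.7 degrees, less where a joint would pass 70% of its speed; a pose out of reach is approached as far as the arm can. A call is refused whole if a number of a shift passes 62.5 or a number of a turn 0.188, either way. A call with a gripper value outside its range is refused whole. OPENING is the finger opening in mm, from 0 to 85.4, set as the call begins (- or left out, the last holds). The fingers move at their own pace and stop on an object; the grip force is fixed at half the most. Time passes only in rows, so rows that do not move let the fingers close. It gives the time, the measured TCP pose, the force, the opening and the grip force at its end, in the units of the state.
- bot.get_obs(): the state, without advancing time (a new reading comes with each control period).
- vision.camera(name): name is "scene" or "top" or "wrist"; returns a dict with "image" (400x640x3 uint8, blue, green, red), "z_map" (400x640 float32, m along the optical axis (not along the pixel's ray), 0 where there is no reading), "K" (3x3 intrinsics, pixels), "rvec" (rotation vector, rad) and "tvec" (3), from world to camera coordinates, as OpenCV has them; the wrist camera has in their place "tool_from_camera" (4x4, takes a point from camera to tool coordinates, whose origin is the TCP and whose axes are the flange's). Camera axes: x right, y down, z forward; pixel columns grow to the right and rows downward; lengths in m; the calibration is good to about 2 mm. The wrist camera is an equidistant fisheye: a pixel r from the principal point sees the ray r / f radians off the axis. A picture is of the moment at which its call begins: read the wrist's pose just before it.
- workorder.job_done(): hands the job in; it is judged then, once.
Trained networks look in a picture, given as the dict that the camera call returned (one of the last four; its "shot" number tells which), for a name from the list of things; names that differ only in an ending like _2 or _b are one class to them, and where a whole thing is asked for, a point or a joint stands for the part that bears it (a point fixed in the world has none). Each returns a list of dicts, best first, with "score" (0 to 1); they miss things now and then, are a little off and sometimes report something else, mostly with a low value. They report only what shows in the picture. A call takes as long as a camera call. They do not tell look-alikes from the thing itself.
- vision.spot_in(picture, query): "position" ([column, row] in pixels, amid what is visible of it).
- vision.place_of(picture, query): "position" ([column, row] in pixels: a listed point, or the origin of a listed thing).
The state is a dict: "clock": time; "joint_pos": joint angles; "joint_vel": joint speeds; "tau": joint torques, N m; "eef_pos": TCP position; "tool_rot": TCP orientation; "ft_force": force on the tool from outside, world axes, zero at the start; "ft_torque": the same for the moment, N m; "grip_width": finger opening in m; "grasp_force": force on a finger pad.
Only numpy, scipy, OpenCV 4.12 (cv2) and the standard library are available. Lean on these libraries where they do the work, as an engineer would, in place of code of your own. Each camera call takes 0.05 s, during which the arm holds its last target. There are 200 camera calls.

## Working session

There is one attempt and no reset: what is moved stays moved. The work goes in short steps, Python scripts to look and compute and a shell command to move; the robot and the scene stay as the last step left them, time stands still between calls to the robot, and variables do not carry over. Pictures are saved under pics/ and viewed, at most 10 in all, crops included, and the job is handed in when it is done.

```bash
mkdir -p pics
cat > h.py <<'E'
import numpy as np, cv2
from scipy.spatial.transform import Rotation as R
from workcell import bot, vision, workorder
def ray(p,uv):
    Rm=cv2.Rodrigues(np.array(p["rvec"],float))[0];t=np.array(p["tvec"],float).ravel()
    d=Rm.T@np.linalg.inv(p["K"])@np.array([uv[0],uv[1],1.]);return -Rm.T@t,d
def at_z(p,uv,z):
    c,d=ray(p,uv);return c+d*(z-c[2])/d[2]
def depth_pt(p,uv):
    c,d=ray(p,uv);return c+d*float(p["z_map"][int(round(uv[1])),int(round(uv[0]))])
E
python3 - <<'E'
from h import *
np.set_printoptions(precision=3,suppress=True)
for n in ("scene","top"):
    p=vision.camera(n);cv2.imwrite(f"pics/{n}0.png",p["image"])
    for q,z in (("thumb",.06),("heat_sink",.02),("jig_bar",.02)):
        for r in vision.place_of(p,q)[:5]:
            uv=r["position"];print(n,q,round(r["score"],2),np.array(uv),at_z(p,uv,z),depth_pt(p,uv))
o=bot.get_obs();print(o["clock"],o["eef_pos"],R.from_quat(o["tool_rot"]).as_matrix())
E
```

```text
scene thumb 0.98 [308.  237.1] [ 0.547 -0.198  0.06 ] [ 0.552 -0.203  0.071]
scene heat_sink 0.97 [244.5 275.3] [ 0.5   -0.348  0.02 ] [ 0.507 -0.351  0.034]
scene heat_sink 0.86 [294.1 194.2] [ 0.415 -0.119  0.02 ] [ 0.435 -0.135  0.055]
scene heat_sink 0.83 [204.5 190.1] [ 0.242 -0.273  0.02 ] [ 0.257 -0.277  0.038]
scene heat_sink 0.68 [411.2 301. ] [ 0.796 -0.137  0.02 ] [ 0.797 -0.146  0.039]
scene jig_bar 0.92 [303.9 211.3] [ 0.471 -0.138  0.02 ] [ 0.48  -0.146  0.038]
top thumb 0.72 [350.7 190.2] [ 0.549 -0.188  0.06 ] [ 0.553 -0.19   0.035]
top heat_sink 0.89 [328.4 236.9] [ 0.429 -0.13   0.02 ] [ 0.427 -0.129  0.047]
top heat_sink 0.8 [327.3 111.7] [ 0.781 -0.13   0.02 ] [ 0.774 -0.129  0.038]
top heat_sink 0.73 [376.2 317.5] [ 0.217 -0.253  0.02 ] [ 0.219 -0.251  0.035]
top jig_bar 0.95 [334.5 220.5] [ 0.473 -0.146  0.02 ] [ 0.471 -0.145  0.04 ]
0.4 [0.221 0.448 0.231] [[-0.897  0.442 -0.   ]
 [ 0.442  0.897 -0.   ]
 [ 0.    -0.    -1.   ]]
```

View pics/scene0.png

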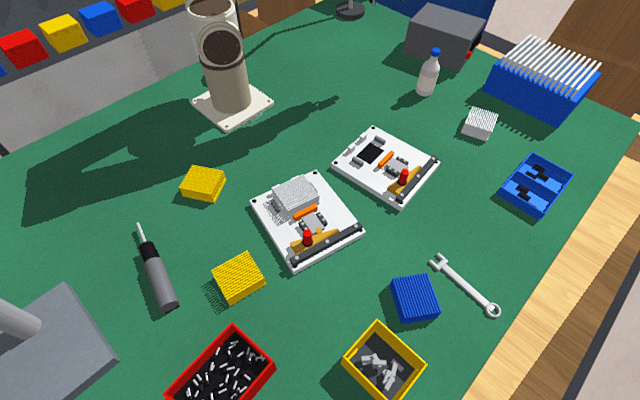

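View pics/top0.png

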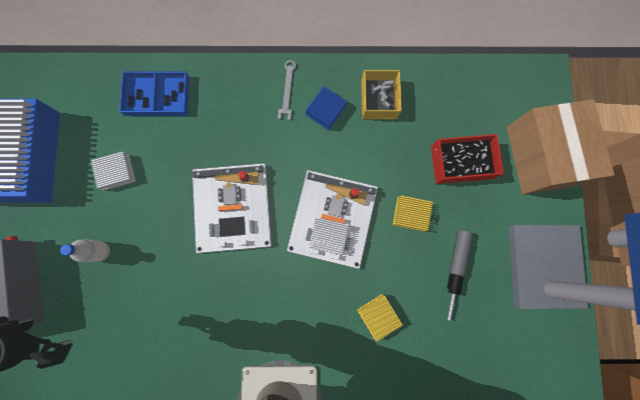

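The scene image shows the loaded jig, with a grey heat sink at (295,195) and its red thumb at (308,237). The empty jig is at (385,165) with its thumb at (404,177).
- **Candidate thumbs:** in the top image these are (354,194) and (243,176). The one at (354,194) is meant, because its jig holds the grey heat sink at (330,235).
- **Other finned blocks:** the yellow and blue ones, and the loose grey one at (113,170), are not in a jig.

I'll confirm with a crop and measure the red posts.

Run:
```python
from h import *
np.set_printoptions(precision=4,suppress=True)
for n,b in (("scene",(240,160,460,280)),("top",(180,155,390,275))):
    p=vision.camera(n);im=p["image"];x0,y0,x1,y1=b
    hsv=cv2.cvtColor(im,cv2.COLOR_BGR2HSV)
    m=(((hsv[...,0]<6)|(hsv[...,0]>174))&(hsv[...,1]>170)&(hsv[...,2]>90)).astype(np.uint8)
    k,l,st,c=cv2.connectedComponentsWithStats(m)
    for i in range(1,k):
        u,v=c[i]
        if st[i,4]>15 and x0<u<x1 and y0<v<y1:
            ys,xs=np.where(l==i);P=np.array([depth_pt(p,(a,bb)) for a,bb in zip(xs,ys)])
            top=P[P[:,2]>.07]
            print(n,c[i],st[i],"z60",at_z(p,c[i],.06),"z78",at_z(p,c[i],.078),"top mean",top.mean(0) if len(top) else None,len(top))
    if n=="top":
        cv2.imwrite("pics/crop.png",cv2.resize(im[y0:y1,x0:x1],None,fx=3.8,fy=3.8,interpolation=cv2.INTER_CUBIC))
        for uv in ((307,175),(377,188)): print(at_z(p,uv,.039))
```

```text
scene [402.9895 176.4105] [399 169   9  15  95] z60 [0.5911 0.0945 0.06  ] z78 [0.5975 0.0799 0.078 ] top mean [0.5912 0.0936 0.0765] 39
scene [306.9492 236.8136] [303 229   9  16 118] z60 [ 0.5447 -0.1991  0.06  ] z78 [ 0.5523 -0.2062  0.078 ] top mean [ 0.5459 -0.1999  0.0771] 61
top [354.3333 190.9444] [352 189   6   6  18] z60 [ 0.5469 -0.1976  0.06  ] z78 [ 0.5437 -0.1958  0.078 ] top mean [ 0.5439 -0.1958  0.0774] 18
[ 0.5949 -0.0724  0.039 ]
[ 0.5585 -0.2612  0.039 ]
```

View pics/crop.png

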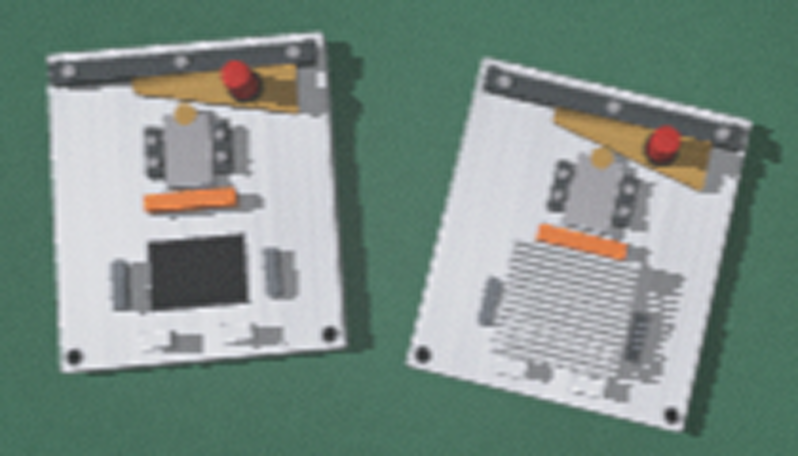

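The crop confirms it: the right-hand jig (thumb at crop (663,145)) holds the grey heat sink, and the left-hand jig is empty. The thumb is at about (0.545, -0.198), and the locking direction is about (0.19, 0.98). Next I move above the thumb.

```bash
python3 -m creep '[[[-48,-36.4,0],[0,0,0]],[[-48,-36.4,0],[0,0,0]],[[-48,-36.4,0],[0,0,0]],[[-48,-36.4,0],[0,0,0]],[[-48,-36.4,0],[0,0,0]],[[-48,-36.4,0],[0,0,0]],[[-48,-36.4,0],[0,0,0]],[[-48,-36.4,0],[0,0,0]],[[-48,-36.4,0],[0,0,0]],[[-48,-36.4,0],[0,0,0]],[[-48,-36.4,0],[0,0,0]],[[-48,-36.4,0],[0,0,0]]]'
python3 -m creep '[[[0,0,0],[0,0,-0.134]],[[0,0,0],[0,0,-0.133]],[[0,0,0],[0,0,0]]]'
cat > w.py <<'E'
from h import *
import sys
np.set_printoptions(precision=4,suppress=True)
o=bot.get_obs();p=vision.camera("wrist");cv2.imwrite(sys.argv[1],p["image"])
Rm=R.from_quat(o["tool_rot"]).as_matrix();e=np.array(o["eef_pos"]);K=p["K"];T=np.array(p["tool_from_camera"])
print(o["clock"],e,Rm[:,1],o["ft_force"],o["joint_pos"])
for r in vision.place_of(p,"thumb")[:3]:
    u,v=r["position"];a=np.array([(u-K[0,2])/K[0,0],(v-K[1,2])/K[1,1]]);th=np.hypot(*a)
    d=np.r_[a/th*np.sin(th),np.cos(th)];d=Rm@T[:3,:3]@d;c=e+Rm@T[:3,3]
    P=c+d*(.06-c[2])/d[2];print(r,P,"tool shift mm",1e3*Rm.T@(P-e))
E
python3 w.py pics/w1.png
```

```text
clock: 2.0
eef_pos: [0.5454, -0.1999, 0.2314]
tool_rot: [0.227, 0.974, 0.0, 0.0]
ft_force: [0.7, 0.5, 0.7]
grip_width: 0.0855
grasp_force: 0.0
clock: 2.38
eef_pos: [0.5446, -0.1982, 0.231]
tool_rot: [0.096, 0.995, 0.0, -0.0]
ft_force: [-0.0, -0.5, -0.2]
grip_width: 0.0856
grasp_force: 0.0
2.375 [ 0.5446 -0.1982  0.231 ] [0.1916 0.9815 0.0001] [-0.0361 -0.4847 -0.2349] [-0.349   0.4012  0.2298  1.3998  0.     -0.1562]
{'position': [313.9, 179.4], 'score': 0.64} [ 0.5465 -0.1991  0.06  ] tool shift mm [ -2.1532  -0.5342 171.0251]
```

The wrist camera agrees with the earlier measurement to within 2 mm. I descend to a TCP height of about 47 mm and grip.

```bash
python3 -m creep '[[[-1.5,0,46],[0,0,0]],[[0,0,46],[0,0,0]],[[0,0,46],[0,0,0]],[[0,0,26],[0,0,0]],[[0,0,20],[0,0,0]],[[0,0,0],[0,0,0]]]'
python3 -m creep '[[[0,0,0],[0,0,0]],[[0,0,0],[0,0,0]],[[0,0,0],[0,0,0]],[[0,0,0],[0,0,0]],[[0,0,0],[0,0,0]],[[0,0,0],[0,0,0]]]' 0
```

```text
clock: 3.22
eef_pos: [0.5446, -0.1973, 0.0457]
tool_rot: [0.096, 0.995, 0.0, -0.002]
ft_force: [-0.3, -0.6, -0.1]
grip_width: 0.0851
grasp_force: 0.0
clock: 3.98
eef_pos: [0.5465, -0.1984, 0.0482]
tool_rot: [0.095, 0.995, -0.0, 0.001]
ft_force: [-1.6, 0.1, 5.8]
grip_width: 0.0183
grasp_force: 58.5
```

Gripped: opening 18 mm, 58 N. Now I slide along tool +y.

```bash
python3 -m creep '[[[0,4,0],[0,0,0]],[[0,4,0],[0,0,0]],[[0,4,0],[0,0,0]],[[0,4,0],[0,0,0]],[[0,4,0],[0,0,0]],[[0,4,0],[0,0,0]],[[0,4,0],[0,0,0]],[[0,4,0],[0,0,0]],[[0,0,0],[0,0,0]]]'
```

```text
clock: 5.1
eef_pos: [0.5538, -0.1689, 0.0483]
tool_rot: [0.096, 0.995, -0.002, 0.002]
ft_force: [1.2, -7.1, 3.3]
grip_width: 0.0185
grasp_force: 58.4
```

```bash
python3 -m creep '[[[0,3,0],[0,0,0]],[[0,3,0],[0,0,0]],[[0,2,0],[0,0,0]],[[0,2,0],[0,0,0]],[[0,0,0],[0,0,0]]]'; python3 -m creep '[[[0,2,0],[0,0,0]],[[0,2,0],[0,0,0]],[[0,0,0],[0,0,0]]]'
```

```text
clock: 5.72
eef_pos: [0.5557, -0.1615, 0.0483]
tool_rot: [0.097, 0.995, -0.004, 0.002]
ft_force: [1.0, -13.1, 1.9]
grip_width: 0.0182
grasp_force: 58.6
clock: 6.1
eef_pos: [0.5563, -0.1592, 0.0483]
tool_rot: [0.097, 0.995, -0.006, 0.002]
ft_force: [0.8, -16.1, 2.2]
grip_width: 0.0187
grasp_force: 58.8
```

```bash
python3 -m creep '[[[0,2,0],[0,0,0]],[[0,2,0],[0,0,0]],[[0,1.5,0],[0,0,0]],[[0,0,0],[0,0,0]],[[0,0,0],[0,0,0]]]'
```

```text
clock: 6.72
eef_pos: [0.5572, -0.1558, 0.0484]
tool_rot: [0.098, 0.995, -0.007, 0.002]
ft_force: [0.4, -21.7, 1.8]
grip_width: 0.0181
grasp_force: 59.1
```

21 N along the wedge means it is well locked. I relieve some of the push, open, and retreat.

```bash
python3 -m creep '[[[0,-2,0],[0,0,0]],[[0,-2,0],[0,0,0]],[[0,0,0],[0,0,0]]]'; python3 -m creep '[[[0,0,0],[0,0,0]],[[0,0,0],[0,0,0]],[[0,0,0],[0,0,0]],[[0,0,0],[0,0,0]],[[0,0,0],[0,0,0]]]' 70; python3 -m creep '[[[0,0,-15],[0,0,0]],[[0,0,-40],[0,0,0]],[[0,0,-50],[0,0,0]],[[0,0,-50],[0,0,0]],[[0,0,0],[0,0,0]]]'; python3 w.py pics/w2.png
python3 - <<'E'
from h import *
p=vision.camera("scene");im=p["image"][150:280,230:460];cv2.imwrite("pics/s2.png",cv2.resize(im,None,fx=3.4,fy=3.4,interpolation=cv2.INTER_CUBIC))
E
```

```text
clock: 7.1
eef_pos: [0.5571, -0.156, 0.0483]
tool_rot: [0.097, 0.995, -0.004, 0.003]
ft_force: [1.6, -11.5, 1.8]
grip_width: 0.0184
grasp_force: 58.8
clock: 7.72
eef_pos: [0.5551, -0.1513, 0.0472]
tool_rot: [0.095, 0.995, 0.0, -0.0]
ft_force: [0.5, 0.2, 0.7]
grip_width: 0.07
grasp_force: 0.0
clock: 8.35
eef_pos: [0.5583, -0.1524, 0.209]
tool_rot: [0.095, 0.995, -0.001, 0.006]
ft_force: [0.6, 0.2, 0.0]
grip_width: 0.0703
grasp_force: 0.0
8.35 [ 0.5583 -0.1524  0.209 ] [ 0.1897  0.9818 -0.0009] [0.6473 0.1941 0.0263] [-0.2665  0.3975  0.1669  1.3281  0.     -0.0757]
{'position': [308.4, 182.2], 'score': 0.88} [ 0.5585 -0.1585  0.06  ] tool shift mm [  0.4397  -5.8607 148.985 ]
```

View pics/w2.png

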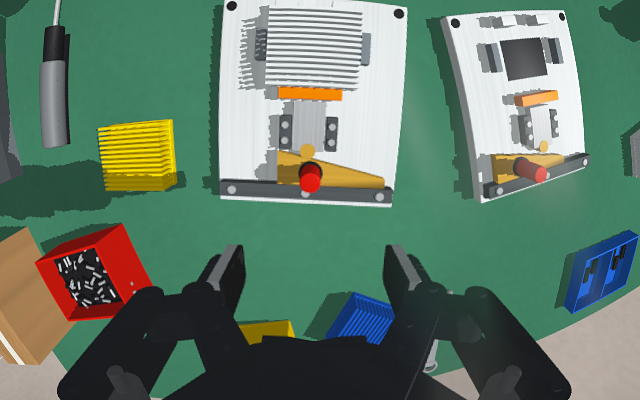

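View pics/s2.png

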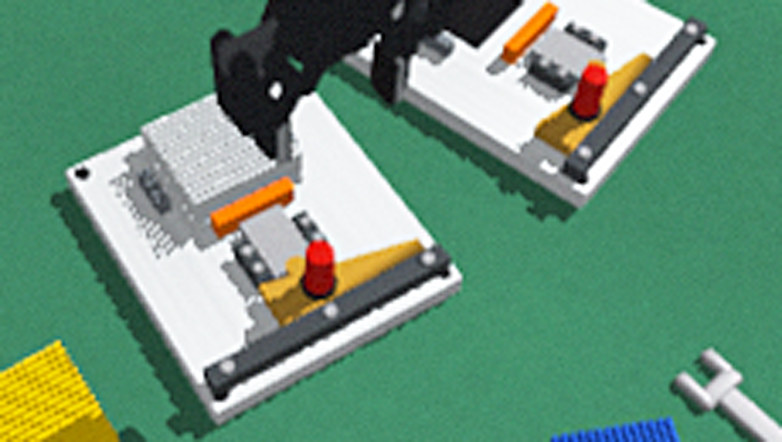

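The wrist image shows the loaded jig's thumb at (310,180), with the wedge driven in and the nose at (310,93) flush on the heat sink. The empty jig's wedge at (530,170) looks untouched. The wedge travelled about 42 mm from its start and took a 21 N push, so it is locked, and the gripper is clear.

```bash
python3 -c "
from workcell import workorder
print(workorder.job_done())"
```

```text
the job is handed in; nothing more can be done
None
```

I drove the loaded jig's wedge in about 42 mm from its start, until it took a 21 N push, then released it and handed in the job; the empty jig's wedge was left untouched, and no verdict came back.

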